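Load the turned samples into their specimen nests

TASK

Load the three turned samples into the specimen nests in front of the hardness tester: stand the stepped steel shaft in the nest with the narrowest recess, the brass-coloured bushing in the middle-sized one, and lay the steel ring in the widest. Each must sit upright as it stands now, down on the floor of its recess and let go; leave the V-blocks, the solid disc and the loupe where they are.

Things in the scene. Friction and masses are not known exactly. Their poses are not given: they have to be found in the camera images.
- shaft: Stepped steel shaft sample standing upright, 53 mm tall: lower 30 mm are 26 mm in diameter (grip here), the upper part 18 mm. 0.13 kg. Origin: centre of its underside; z up along its axis.
- bushing: Brass-coloured flanged bushing standing upright, 26 mm tall, its lower 14 mm are 34 mm in diameter (grip here), 26 mm above that, with a bore. 0.11 kg. Origin: centre of its underside; z up.
- ring: Flat plain steel ring, 44 mm outside diameter, 10 mm high, with a hole in the middle, lying flat. 0.1 kg. Origin: centre of its underside; z up.
- nest_narrow: Fixed specimen nest, 84 x 84 mm, 9 mm high: rubber foot under an aluminium plate, four corner screws. Round recess 44 mm wide, 3 mm deep (floor 6 mm above the bench), the narrowest of the three. Behind it the hardness tester fills x > 0.53, y -0.04 to 0.20, 0.67 m tall: pass it on the robot's side (x below 0.45). Origin: centre of the underside, on the recess axis; z up.
- nest_middle: Fixed specimen nest, 84 x 84 mm, 9 mm high: rubber foot under an aluminium plate, four corner screws. Round recess 54 mm wide, 3 mm deep (floor 6 mm above the bench), the middle-sized of the three. Behind it the hardness tester fills x > 0.53, y -0.04 to 0.20, 0.67 m tall: pass it on the robot's side (x below 0.45). Origin: centre of the underside, on the recess axis; z up.
- nest_wide: Fixed specimen nest, 84 x 84 mm, 9 mm high: rubber foot under an aluminium plate, four corner screws. Round recess 66 mm wide, 3 mm deep (floor 6 mm above the bench), the widest of the three. Behind it the hardness tester fills x > 0.53, y -0.04 to 0.20, 0.67 m tall: pass it on the robot's side (x below 0.45). Origin: centre of the underside, on the recess axis; z up.
- disc: Solid steel hardness reference disc, 60 mm in diameter, 11 mm high, no hole through it; not to be moved. Origin: centre of its underside.
- v_block_a: Large dark steel V-block, 38 x 43 x 42 mm; not to be moved. Origin: centre of its underside.
- v_block_b: Small dark steel V-block, 28 x 31 x 30 mm; not to be moved. Origin: centre of its underside.
- loupe: Stand loupe, black with a clear foot, 41 mm in diameter, 36 mm tall; not to be moved. Origin: centre of its underside.
Mind the look-alikes: they are no part of the job. Of the things shaped like the shaft, the steel one is meant.

How it is judged:
At the end, for the whole second after the job is handed in: The shaft is in the narrowest nest, the bushing in the middle-sized one and the ring in the widest: each within 12 mm of its recess axis, its underside on the recess floor (less than 8 mm and more than 3 mm above the bench), upright within 0.1 rad, and at rest (below 0.02 m/s) (horizontal distance between shaft and nest_narrow below 0.012 m and z of shaft in the frame of nest_narrow between 0.003 and 0.008 m and angle between each of shaft, bushing, ring's own z axis and vertical below 0.1 rad and linear speed of each of shaft, bushing, ring below 0.02 m/s and horizontal distance between bushing and nest_middle below 0.012 m and z of bushing in the frame of nest_middle between 0.003 and 0.008 m and horizontal distance between ring and nest_wide below 0.012 m and z of ring in the frame of nest_wide between 0.003 and 0.008 m); the robot touches nothing.
It fails at once if the solid reference disc is moved by more than 20 mm (distance of disc from where it was at the start of the episode above 0.02 m).
It fails at once if the large V-block is moved by more than 20 mm (distance of v_block_a from where it was at the start of the episode above 0.02 m).
It fails at once if the small V-block is moved by more than 20 mm (distance of v_block_b from where it was at the start of the episode above 0.02 m).
It fails at once if the loupe is moved by more than 20 mm (distance of loupe from where it was at the start of the episode above 0.02 m).
It also fails if it takes over 96 s, if anything falls off the work surface, if the arm or the gripper's body presses on something with over 40 N, if the wrist force passes 120 N, or if a joint passes its speed limit or range.

ROBOT

A 6-joint arm with a two-finger parallel gripper is mounted at the origin on a cart in front of the work surface, level with it; the furniture and walls round the work are solid. World frame = base frame: x ahead of the robot, y to its left, z up, the work surface at z = 0. Lengths are in m, angles in rad, forces in N, time in s.
With the tool pointing down it reaches from about 0.4 to 0.925 m from the base axis. Payload 3.4 kg.
Tool frame: the origin (TCP) lies at the very end of the fingers, on their centre line; the grasp point (between the pads) lies 19 mm behind it; x points along the fingers, z is the direction in which the jaws open and shut, and the axes are right-handed (so a half turn about x gives the same grasp; the last joint's range is limited). The gripper opens to 85 mm and grips with 20 to 120 N. Pads are 22 mm wide; open, the fingers measure 114 mm over their backs; the gripper's body (76 mm by 85 mm) begins 54 mm behind the grasp point. The pads swing forward as they close: fully open they stand 13 mm farther back than shut.
Start: joints at [1.216, 0.307, 1.506, -0, 1.328, -0.073], TCP at [0.159, 0.552, 0.231] pointing down, gripper open.
Joint ranges: [-3.12, 3.12], [-1.05, 2.28], [0.14, 2.33], [-1.42, 4.57], [0.1, 2.73], [-2.68, 2.68]. Speed limits (rad/s): [2.57, 2.57, 3.14, 3.14, 3.14, 3.14].

INTERFACE

Orientations are given as a 3x3 rotation matrix whose columns are the frame's x, y, z axes.
In Python, from station import observe, eyes, job gives the robot as it stands.
- The arm moves only by the tool jog_arm, never from a script. Its argument "series" is a list that holds one entry, the list of rows, each a list of 7 numbers: the gripper command: -1 is fully open, 1 is shut, values between are in proportion, then the shift along the tool's x, y, z in m, then the turn, a rotation vector about the tool's x, y, z in degrees. In form: [[[hand, dx, dy, dz, rx, ry, rz], ...]]. A call has 1 to 20 rows; each row is the pose to reach, as a shift and turn from the pose commanded when the call began, along the tool's axes at that moment; what a row does not reach only later rows make up. A row lasts 1/12 s, in which the tool goes at most 41.7 mm and 7.16 degrees, less where a joint would pass 70% of its speed; a pose out of reach is approached as far as the arm can. A call with a gripper value outside its range is refused whole. The fingers move at their own pace and stop on an object; "force" is the grip in N (left out, the last holds). Time passes only in rows, so rows that repeat a pose let the fingers close. It gives the time, the measured TCP pose, the force and the opening at its end, in the units of the state.
- observe(): the state, without advancing time (a new reading comes with each control period).
- eyes.grab_frame(name): name is "scene" or "top" or "wrist"; returns the picture (400x640x3 uint8, red, green, blue); there is no depth.
- eyes.get_calibration(name): a dict with "fx", "fy", "cx", "cy" (pixels), "T" (4x4, takes a point from camera to world coordinates); the wrist camera has in their place "T_tool_cam" (4x4, takes a point from camera to tool coordinates, whose origin is the TCP and whose axes are the tool frame's). Camera axes: x right, y down, z forward; pixel columns grow to the right and rows downward; lengths in m; the calibration is good to about 2 mm. A picture is of the moment at which its call begins: read the wrist's pose just before it. get_calibration takes no time and is no camera call.
- job.close_job(): hands the job in, once; it reports no verdict.
The state is a dict: "time_s": time; "joint_pos": joint angles; "qvel": joint speeds; "tau": joint torques, N m; "eef_pos": TCP position; "ee_rot": TCP orientation; "wrist_force": force on the tool from outside, world axes, zero at the start; "wrist_torque": the same for the moment, N m; "gripper_width": finger opening in m.
Only numpy, scipy, OpenCV 4.12 (cv2) and the standard library are available. Lean on these libraries where they do the work, as an engineer would, in place of code of your own. Each camera call takes 0.05 s, during which the arm holds its last target.

## Working session

There is one attempt and no reset: what is moved stays moved. The work goes in short steps, Python scripts to look and compute and a tool call to move; the robot and the scene stay as the last step left them, time stands still between calls to the robot, and variables do not carry over. Pictures are saved under pics/ and viewed, and the job is handed in when it is done.

Besides the shell and the picture viewer there is one more tool, called after ">>>" as name([rows], argument=value, ...), one row to a line, values as JSON. jog_arm: Moves the arm, as the interface text tells. Its arguments: {"type":"object","properties":{"series":{"type":"array","items":{"type":"array","items":{"type":"array","items":{"type":"number"}}}},"force":{"type":"number"}},"required":["series"]}

```bash
mkdir -p pics
python3 - <<'E'
from station import observe, eyes, job
import cv2,numpy as np
s=observe();print({k:np.round(v,3).tolist() for k,v in s.items()})
for n in("scene","top","wrist"):
    cv2.imwrite(f"pics/a_{n}.png",eyes.grab_frame(n)[:,:,::-1])
    c=eyes.get_calibration(n);print(n,{k:np.round(v,4).tolist() for k,v in c.items()})
E
```

```text
{'time_s': 0.0, 'joint_pos': [1.216, 0.308, 1.508, 0.0, 1.328, -0.074], 'qvel': [0.002, -0.0, -0.001, 0.001, -0.0, -0.0], 'tau': [-0.003, -45.754, -25.192, -0.001, 0.013, -0.0], 'eef_pos': [0.159, 0.552, 0.23], 'ee_rot': [[-0.001, -0.961, 0.277], [-0.002, 0.277, 0.961], [-1.0, 0.0, -0.002]], 'wrist_force': [-0.075, 0.879, -0.835], 'wrist_torque': [-0.061, 0.019, -0.049], 'gripper_width': 0.086}
scene {'fx': 364.3465, 'fy': 364.3465, 'cx': 317.9321, 'cy': 203.6804, 'T': [[-0.8353, -0.3707, 0.406, 0.1989], [-0.5498, 0.5679, -0.6126, 0.648], [-0.0034, -0.7349, -0.6782, 0.612], [0.0, 0.0, 0.0, 1.0]]}
top {'fx': 414.1823, 'fy': 414.1823, 'cx': 325.6799, 'cy': 198.5157, 'T': [[0.02, -0.9816, 0.1901, 0.3441], [-0.9998, -0.0212, -0.0044, 0.1448], [0.0083, -0.19, -0.9818, 1.0236], [0.0, 0.0, 0.0, 1.0]]}
wrist {'fx': 357.2461, 'fy': 357.2461, 'cx': 318.6741, 'cy': 198.5501, 'T_tool_cam': [[0.0005, -0.2884, 0.9575, -0.1436], [-0.0005, -0.9575, -0.2884, 0.074], [1.0, -0.0004, -0.0006, 0.0004], [0.0, 0.0, 0.0, 1.0]]}
```

View pics/a_scene.png

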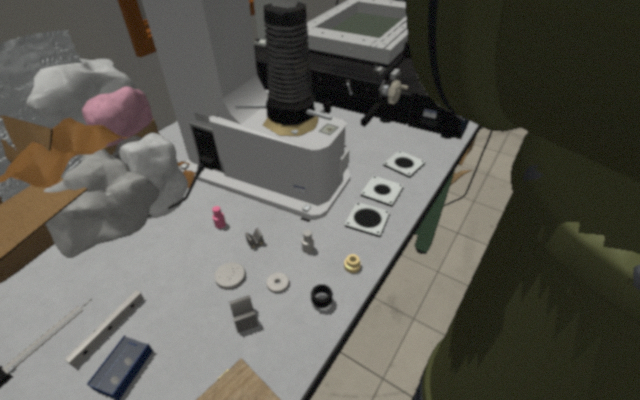

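View pics/a_top.png

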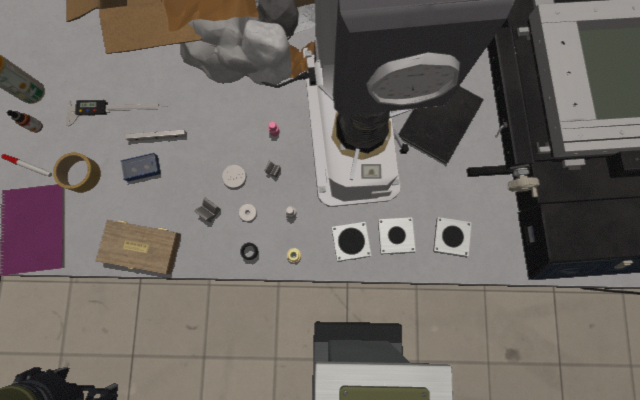

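View pics/a_wrist.png

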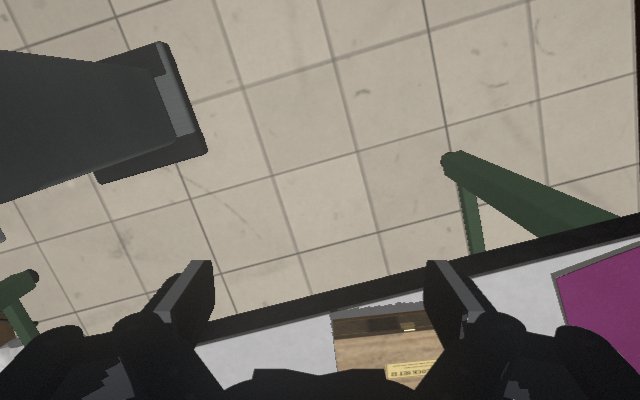

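The scene shows the steel shaft at top-view pixel (291,213), the bushing at (294,255) and the ring at (248,212). The nests are at (351,241), (397,236) and (453,237). The solid disc is at (234,176), the loupe at (250,252) and the pink shaft at (273,129). Next I'll enlarge the view and measure.

```bash
cat > h.py <<'E'
from station import observe, eyes, job
import cv2,numpy as np
def ray(c,T,u,v,z):
    d=T[:3,:3]@np.array([(u-c['cx'])/c['fx'],(v-c['cy'])/c['fy'],1]);o=T[:3,3]
    return o+d*(z-o[2])/d[2]
def pix(c,T,p):
    q=T[:3,:3].T@(np.array(p)-T[:3,3]);return c['cx']+c['fx']*q[0]/q[2],c['cy']+c['fy']*q[1]/q[2]
E
python3 - <<'E'
import cv2
a=cv2.imread("pics/a_top.png")
cv2.imwrite("pics/b1.png",cv2.resize(a[150:275,190:320],None,fx=6,fy=4.8,interpolation=cv2.INTER_CUBIC)[:, :780])
cv2.imwrite("pics/b2.png",cv2.resize(a[205:275,320:480],None,fx=5,fy=5,interpolation=cv2.INTER_CUBIC))
from h import *
c=eyes.get_calibration("top");T=np.array(c['T'])
g=cv2.cvtColor(a,cv2.COLOR_BGR2GRAY)
roi=(g[205:275,325:480]<70).astype('uint8')
n,l,st,ce=cv2.connectedComponentsWithStats(roi)
for i in range(1,n):
    if st[i,4]>100:
        u,v=ce[i]+[325,205];print(st[i],u,v,ray(c,T,u,v,.006).round(4), 'dia mm',st[i,2]/414.18*1040)
for nm,z,u,v in(("shaft",.053,291,210),("bush",.026,294,254),("ring",.01,248,212),("disc",.011,234,176),("loupe",.03,250,252),("vb",.03,207,210),("va",.03,272,169)):print(nm,ray(c,T,u,v,z).round(3))
E
```

```text
[118  21  20  21 330] 452.55454545454546 235.97575757575757 [ 0.4539 -0.1744  0.006 ] dia mm 50.21971123666039
[ 14  23  25  26 509] 351.0392927308448 240.74066797642436 [0.4369 0.0759 0.006 ] dia mm 62.77463904582548
[ 64  22  16  17 211] 396.50236966824644 234.8388625592417 [ 0.4538 -0.036   0.006 ] dia mm 40.17576898932831
shaft [0.503 0.222 0.053]
bush [0.401 0.213 0.026]
ring [0.502 0.332 0.01 ]
disc [0.593 0.372 0.011]
loupe [0.403 0.318 0.03 ]
vb [0.502 0.428 0.03 ]
va [0.608 0.275 0.03 ]
```

View pics/b1.png

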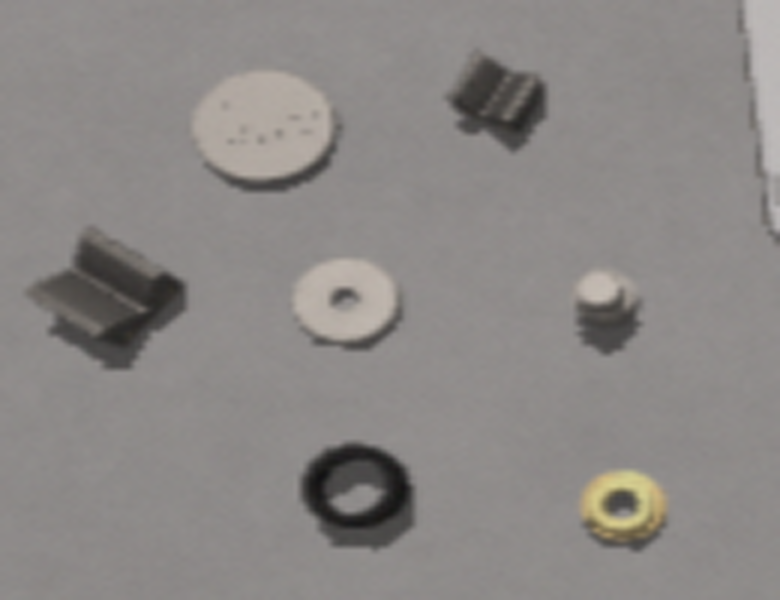

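View pics/b2.png

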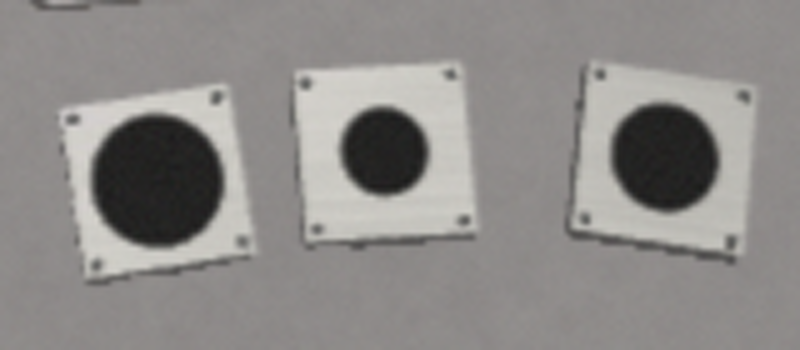

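Measured positions on the bench, in m:

| Item | x | y |
|---|---|---|
| nest_wide | 0.437 | 0.076 |
| nest_narrow | 0.454 | -0.036 |
| nest_middle | 0.454 | -0.174 |
| shaft | 0.503 | 0.222 |
| bushing | 0.401 | 0.213 |
| ring | 0.502 | 0.332 |

The recess order by pixel width (25, 20, 16) is clear. Next I move above the shaft with tool z along +x, then refine with the wrist camera.

>>> jog_arm([
  [[-1, 0.08, -0.422, -0.222, 73.9, 0, 0], [-1, 0.08, -0.422, -0.222, 73.9, 0, 0], [-1, 0.08, -0.422, -0.222, 73.9, 0, 0], [-1, 0.08, -0.422, -0.222, 73.9, 0, 0], [-1, 0.08, -0.422, -0.222, 73.9, 0, 0], [-1, 0.08, -0.422, -0.222, 73.9, 0, 0], [-1, 0.08, -0.422, -0.222, 73.9, 0, 0], [-1, 0.08, -0.422, -0.222, 73.9, 0, 0], [-1, 0.08, -0.422, -0.222, 73.9, 0, 0], [-1, 0.08, -0.422, -0.222, 73.9, 0, 0], [-1, 0.08, -0.422, -0.222, 73.9, 0, 0], [-1, 0.08, -0.422, -0.222, 73.9, 0, 0], [-1, 0.08, -0.422, -0.222, 73.9, 0, 0], [-1, 0.08, -0.422, -0.222, 73.9, 0, 0], [-1, 0.08, -0.422, -0.222, 73.9, 0, 0], [-1, 0.08, -0.422, -0.222, 73.9, 0, 0], [-1, 0.08, -0.422, -0.222, 73.9, 0, 0], [-1, 0.08, -0.422, -0.222, 73.9, 0, 0]],
], force=40)

```text
time_s: 1.65
eef_pos: [0.5025, 0.2232, 0.1516]
ee_rot: [[0.0, -0.002, 1.0], [0.0, 1.0, 0.002], [-1.0, 0.0, 0.0]]
wrist_force: [-0.0, 0.6, 0.6]
gripper_width: 0.0856
```

```bash
cat >> h.py <<'E'
def wrist(name):
    s=observe();im=eyes.grab_frame("wrist")[:,:,::-1].copy();c=eyes.get_calibration("wrist")
    Tt=np.eye(4);Tt[:3,:3]=s['ee_rot'];Tt[:3,3]=s['eef_pos'];T=Tt@np.array(c['T_tool_cam'])
    np.savez("pics/"+name+".npz",T=T);cv2.imwrite("pics/"+name+".png",im)
    print(s['time_s'],np.round(s['eef_pos'],4),np.round(s['ee_rot'],3).tolist(),s['gripper_width'],np.round(s['wrist_force'],1))
    return im,c,T
E
python3 -c "
from h import *
im,c,T=wrist('w1')
for p in((.503,.222,.053),(.401,.213,.026),(.502,.332,.01)):print(pix(c,T,p))"
```

```text
1.65 [0.5025 0.2232 0.1516] [[0.0, -0.002, 1.0], [0.0, 1.0, 0.002], [-1.0, 0.0, 0.0]] 0.08562557871866791 [-0.   0.6  0.6]
(np.float64(320.0381612947598), np.float64(201.5647648428798))
(np.float64(190.64506189110512), np.float64(202.10842080608433))
(np.float64(318.870707522751), np.float64(41.543490195172154))
```

View pics/w1.png

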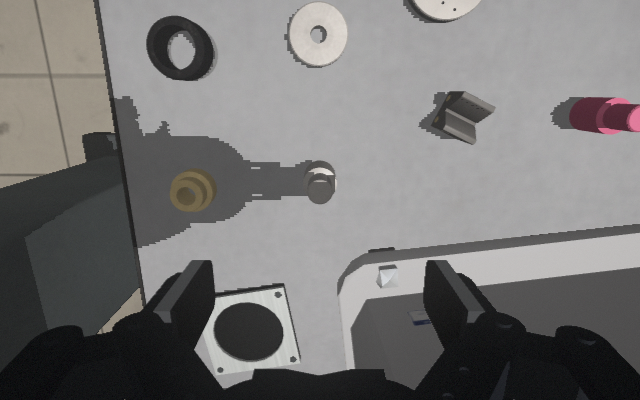

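Run:
```python
from h import *
a=cv2.imread('pics/w1.png');cv2.imwrite('pics/w1z.png',cv2.resize(a[120:240,150:350],None,fx=4,fy=4,interpolation=cv2.INTER_CUBIC))
c=eyes.get_calibration("wrist");T=np.load('pics/w1.npz')['T']
for n,u,v,z in(('wide nest',248,332,.006),('ring',318,34,.01),('shafttop',320,189,.053),('bush top',186,195,.026)):print(n,ray(c,T,u,v,z).round(4))
b=cv2.imread('pics/a_scene.png');cv2.imwrite('pics/sz.png',cv2.resize(b[140:310,240:440],None,fx=4,fy=3.5,interpolation=cv2.INTER_CUBIC))
c=eyes.get_calibration("scene");T=np.array(c['T'])
for n,p in (('wide',(.437,.076,.009)),('narrow',(.454,-.036,.009)),('mid',(.454,-.174,.009)),('ring',(.502,.332,.01)),('shaft',(.503,.222,.053)),('bush',(.401,.213,.026)),('ring+6',(.502,.338,.01))):
  u,v=pix(c,T,p);print(n,round(u,1),round(v,1), 'zoom',round((u-240)*4),round((v-140)*3.5))
```

```text
wide nest [0.435  0.0772 0.006 ]
ring [0.5014 0.3371 0.01  ]
shafttop [0.5029 0.2312 0.053 ]
bush top [0.398  0.2188 0.026 ]
wide 368.0 216.5 zoom 512 268
narrow 382.5 188.1 zoom 570 168
mid 404.3 161.3 zoom 657 75
ring 279.0 279.4 zoom 156 488
shaft 309.4 230.5 zoom 278 317
bush 353.3 256.8 zoom 453 409
ring+6 277.2 281.5 zoom 149 495
```

View pics/w1z.png

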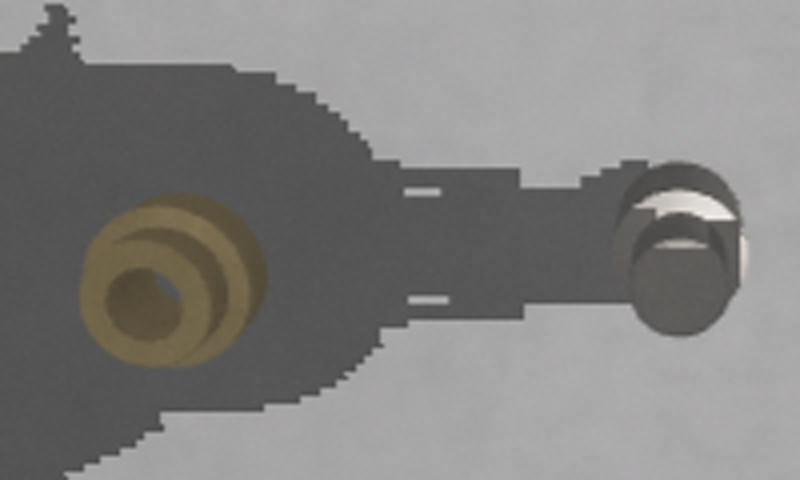

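View pics/sz.png

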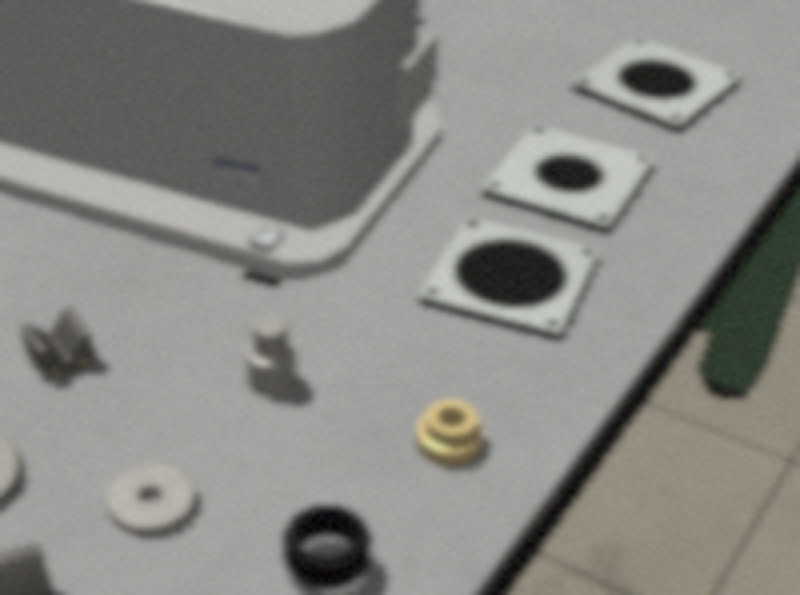

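The wrist and scene cameras agree that the items sit about 5 mm further in +y than the top view gives, so I take the shaft at (0.503, 0.229). The nests agree in all three views. Now I grasp the shaft.

>>> jog_arm([
  [[-1, 0.03, 0.006, 0, 0, 0, 0], [-1, 0.06, 0.006, 0, 0, 0, 0], [-1, 0.09, 0.006, 0, 0, 0, 0], [-1, 0.12, 0.006, 0, 0, 0, 0], [-1, 0.1465, 0.006, 0, 0, 0, 0], [-1, 0.1465, 0.006, 0, 0, 0, 0], [-1, 0.1465, 0.006, 0, 0, 0, 0], [1, 0.1465, 0.006, 0, 0, 0, 0], [1, 0.1465, 0.006, 0, 0, 0, 0], [1, 0.1465, 0.006, 0, 0, 0, 0], [1, 0.1465, 0.006, 0, 0, 0, 0], [1, 0.1465, 0.006, 0, 0, 0, 0], [1, 0.1465, 0.006, 0, 0, 0, 0], [1, 0.1465, 0.006, 0, 0, 0, 0], [1, 0.1465, 0.006, 0, 0, 0, 0]],
], force=40)

```text
time_s: 2.95
eef_pos: [0.504, 0.2285, 0.0062]
ee_rot: [[0.002, -0.0, 1.0], [0.001, 1.0, 0.0], [-1.0, 0.001, 0.002]]
wrist_force: [-1.5, -0.8, 6.1]
gripper_width: 0.0241
```

```bash
python3 -c "
from h import *
wrist('w2')"
```

```text
2.95 [0.504  0.2285 0.0062] [[0.002, -0.0, 1.0], [0.001, 1.0, 0.0], [-1.0, 0.001, 0.002]] 0.02413060812595186 [-1.5 -0.8  6.1]
```

View pics/w2.png

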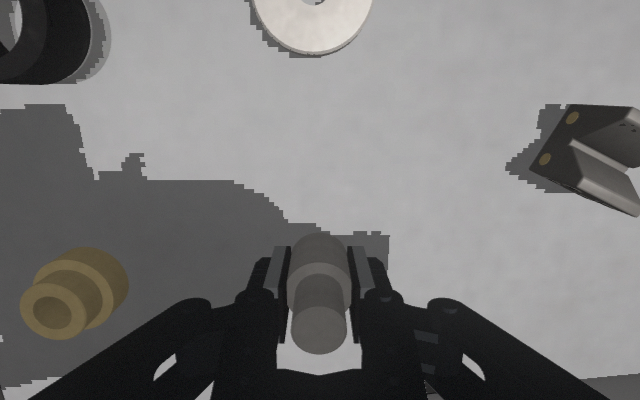

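Run:
```python
from h import *
c=eyes.get_calibration("wrist");T=np.load('pics/w2.npz')['T']
for n,u,v,z in(('shafttop',319,330,.053),('step',319,264,.03),('bush',53,311,.026)):print(n,ray(c,T,u,v,z).round(4))
for y in(.2245,.2285,.2325):
  print(y,[np.round(pix(c,T,(.504,y,z)),1).tolist() for z in(.053,.03)],np.round(pix(c,T,(.504,y-.009,.053)),1),np.round(pix(c,T,(.504,y+.013,.03)),1))
```

```text
shafttop [0.5036 0.2296 0.053 ]
step [0.5036 0.241  0.03  ]
bush [0.3975 0.2184 0.026 ]
0.2245 [[320.3, 343.5], [320.0, 302.9]] [320.3 366.5] [320.  272.5]
0.2285 [[320.4, 332.9], [320.0, 293.8]] [320.3 356.4] [320.  262.8]
0.2325 [[320.4, 322.2], [320.0, 284.4]] [320.3 346.1] [320.  252.9]
```

The grasp is good: the shaft is upright with its axis about 1 mm in +y from the TCP. I lift it, go round on the robot's side and hover over the narrow nest.

>>> jog_arm([
  [[1, -0.03, 0, 0, 0, 0, 0], [1, -0.065, 0, -0.005, 0, 0, 0], [1, -0.1, 0, -0.03, 0, 0, 0], [1, -0.12, 0, -0.06, 0, 0, 0], [1, -0.12, -0.02, -0.074, 0, 0, 0], [1, -0.12, -0.055, -0.074, 0, 0, 0], [1, -0.12, -0.09, -0.074, 0, 0, 0], [1, -0.12, -0.125, -0.074, 0, 0, 0], [1, -0.12, -0.16, -0.074, 0, 0, 0], [1, -0.12, -0.195, -0.074, 0, 0, 0], [1, -0.12, -0.23, -0.074, 0, 0, 0], [1, -0.12, -0.255, -0.07, 0, 0, 0], [1, -0.11, -0.266, -0.06, 0, 0, 0], [1, -0.09, -0.266, -0.05, 0, 0, 0], [1, -0.06, -0.266, -0.05, 0, 0, 0], [1, -0.04, -0.266, -0.05, 0, 0, 0], [1, -0.04, -0.266, -0.05, 0, 0, 0], [1, -0.04, -0.266, -0.05, 0, 0, 0]],
])

```text
time_s: 4.5
eef_pos: [0.4521, -0.0377, 0.0442]
ee_rot: [[-0.003, 0.0, 1.0], [0.001, 1.0, -0.0], [-1.0, 0.001, -0.003]]
wrist_force: [-0.1, -0.6, -2.0]
gripper_width: 0.0244
```

```bash
python3 -c "
from h import *
im,c,T=wrist('w3')
print(pix(c,T,(.454,-.036,.006)),pix(c,T,(.454,-.014,.009)))"
```

```text
4.5 [ 0.4521 -0.0377  0.0442] [[-0.003, 0.0, 1.0], [0.001, 1.0, -0.0], [-1.0, 0.001, -0.003]] 0.024446036392594888 [-0.1 -0.6 -2. ]
(np.float64(323.2348977087561), np.float64(229.31433511234545)) (np.float64(323.4192330724437), np.float64(191.98181623957302))
```

View pics/w3.png

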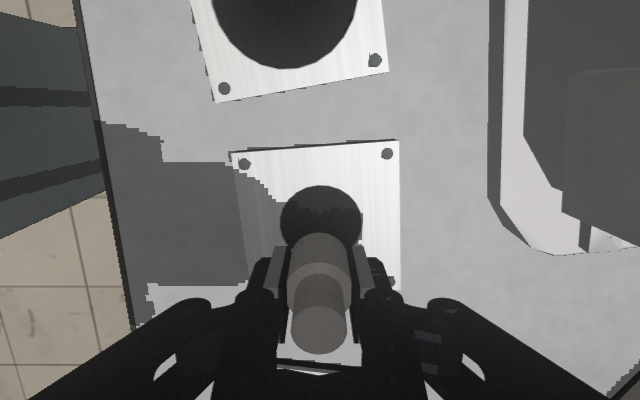

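The recess shows at columns 280–361 with its far edge at row 185, so the nest is about 3 mm further in +y than aimed. I correct for that, lower and release.

>>> jog_arm([
  [[1, 0.01, 0.003, 0.001, 0, 0, 0], [1, 0.022, 0.003, 0.001, 0, 0, 0], [1, 0.03, 0.003, 0.001, 0, 0, 0], [1, 0.032, 0.003, 0.001, 0, 0, 0], [1, 0.032, 0.003, 0.001, 0, 0, 0], [1, 0.032, 0.003, 0.001, 0, 0, 0]],
])

```text
time_s: 5.05
eef_pos: [0.4548, -0.0348, 0.0135]
ee_rot: [[0.001, -0.0, 1.0], [-0.0, 1.0, 0.0], [-1.0, -0.0, 0.001]]
wrist_force: [-0.2, 0.3, -1.6]
gripper_width: 0.0243
```

```bash
python3 -c "
from h import *
im,c,T=wrist('w4')"
```

```text
5.05 [ 0.4548 -0.0348  0.0135] [[0.001, -0.0, 1.0], [-0.0, 1.0, 0.0], [-1.0, -0.0, 0.001]] 0.024258226101179496 [-0.2  0.3 -1.6]
```

View pics/w4.png

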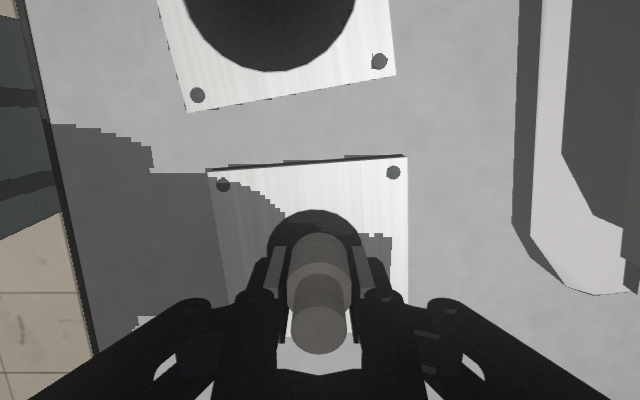

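>>> jog_arm([
  [[1, 0.001, 0, -0.001, 0, 0, 0], [1, 0.001, 0, -0.001, 0, 0, 0], [-0.4, 0.001, 0, -0.001, 0, 0, 0], [-0.4, 0.001, 0, -0.001, 0, 0, 0], [-0.4, 0.001, 0, -0.001, 0, 0, 0], [-0.4, 0.001, 0, -0.001, 0, 0, 0], [-0.4, 0.001, 0, -0.001, 0, 0, 0], [-0.4, -0.02, 0, -0.001, 0, 0, 0], [-0.4, -0.05, 0, -0.001, 0, 0, 0], [-0.4, -0.085, 0, -0.001, 0, 0, 0], [-0.4, -0.12, 0, -0.001, 0, 0, 0], [-0.4, -0.12, 0, -0.001, 0, 0, 0], [-0.4, -0.12, 0, -0.001, 0, 0, 0]],
])

```text
time_s: 6.18
eef_pos: [0.4552, -0.0351, 0.1349]
ee_rot: [[0.006, -0.0, 1.0], [-0.001, 1.0, 0.0], [-1.0, -0.001, 0.006]]
wrist_force: [0.2, -0.0, -0.6]
gripper_width: 0.0595
```

```bash
python3 -c "
from h import *
im,c,T=wrist('w5')
a=eyes.grab_frame('scene')[:,:,::-1]
im[:170,480:]=cv2.resize(a[145:230,340:420],(160,170))
cv2.imwrite('pics/w5.png',im)"
```

```text
6.1833 [ 0.4552 -0.0351  0.1349] [[0.006, -0.0, 1.0], [-0.001, 1.0, 0.0], [-1.0, -0.001, 0.006]] 0.0595223468579296 [ 0.2 -0.  -0.6]
```

View pics/w5.png

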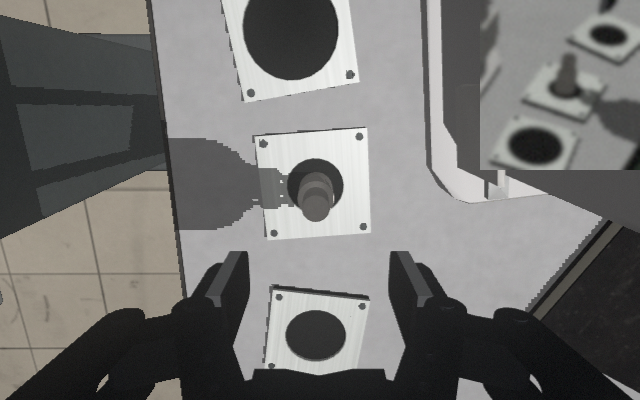

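The shaft stands in the recess, with its base near (316,184) against a recess centre of about (315,185). From this view I also take the other two nests: middle at (316,334) and wide at (291,32).

Run:
```python
from h import *
c=eyes.get_calibration("wrist");T=np.load('pics/w5.npz')['T']
for n,u,v,z in(('mid',316,334,.006),('wide',291,32,.006),('narrow',315,185,.007),('shafttop',315.5,207,.059)):print(n,ray(c,T,u,v,z).round(4))
```

```text
mid [ 0.453  -0.1707  0.006 ]
wide [0.4362 0.0781 0.006 ]
narrow [ 0.4526 -0.032   0.007 ]
shafttop [ 0.4531 -0.033   0.059 ]
```

>>> jog_arm([
  [[-1, 0, 0.03, -0.005, 0, 0, 0], [-1, 0, 0.065, -0.01, 0, 0, 0], [-1, 0, 0.1, -0.01, 0, 0, 0], [-1, 0, 0.135, -0.01, 0, 0, 0], [-1, 0, 0.17, -0.02, 0, 0, 0], [-1, 0, 0.2, -0.035, 0, 0, 0], [-1, 0, 0.23, -0.05, 0, 0, 0], [-1, 0.01, 0.2535, -0.057, 0, 0, 0], [-1, 0.04, 0.2535, -0.057, 0, 0, 0], [-1, 0.07, 0.2535, -0.057, 0, 0, 0], [-1, 0.07, 0.2535, -0.057, 0, 0, 0], [-1, 0.07, 0.2535, -0.057, 0, 0, 0]],
])

```text
time_s: 7.28
eef_pos: [0.3934, 0.2176, 0.0605]
ee_rot: [[-0.007, -0.001, 1.0], [-0.003, 1.0, 0.001], [-1.0, -0.003, -0.007]]
wrist_force: [-0.1, 0.7, 0.1]
gripper_width: 0.0853
```

```bash
python3 -c "
from h import *
im,c,T=wrist('w6')
for z in (.014,.026):print(pix(c,T,(.398,.2185,z)))"
```

```text
7.2833 [0.3934 0.2176 0.0605] [[-0.007, -0.001, 1.0], [-0.003, 1.0, 0.001], [-1.0, -0.003, -0.007]] 0.08533526438560492 [-0.1  0.7  0.1]
(np.float64(328.17312031812367), np.float64(224.9214612656451))
(np.float64(328.5743218051782), np.float64(233.03825924349047))
```

View pics/w6.png

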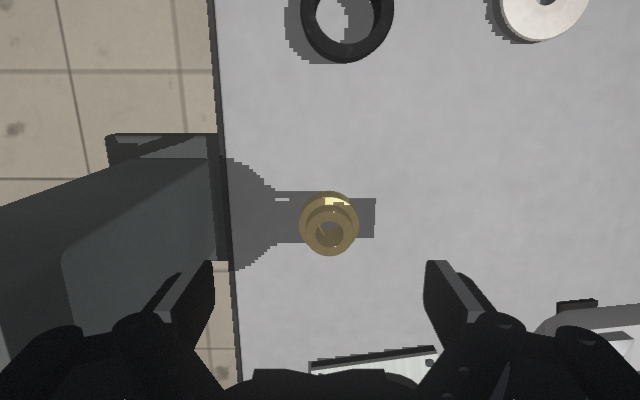

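```bash
python3 -c "
from h import *
s=observe();print(s['eef_pos'],s['qvel'],s['ee_rot'].__class__,np.round(s['ee_rot'],4).tolist())"
```

```text
[0.39510074 0.21806467 0.06181092] [-0.00808155 -0.03436548 -0.03377214  0.00012612 -0.00344572  0.00052783] <class 'numpy.ndarray'> [[-0.0039, -0.0, 1.0], [-0.0017, 1.0, 0.0], [-1.0, -0.0017, -0.0039]]
```

>>> jog_arm([
  [[-1, 0.02, 0.001, 0, 0, 0, 0], [-1, 0.045, 0.001, 0, 0, 0, 0], [-1, 0.058, 0.001, 0, 0, 0, 0], [-1, 0.058, 0.001, 0, 0, 0, 0], [-1, 0.058, 0.001, 0, 0, 0, 0], [-1, 0.058, 0.001, 0, 0, 0, 0]],
])

```text
time_s: 7.83
eef_pos: [0.3976, 0.2199, 0.0061]
ee_rot: [[0.002, 0.001, 1.0], [0.001, 1.0, -0.001], [-1.0, 0.001, 0.002]]
wrist_force: [0.7, -0.5, 0.1]
gripper_width: 0.0852
```

>>> jog_arm([
  [[-1, 0.002, 0, 0, 0, 0, 0], [1, 0.002, 0, 0, 0, 0, 0], [1, 0.002, 0, 0, 0, 0, 0], [1, 0.002, 0, 0, 0, 0, 0], [1, 0.002, 0, 0, 0, 0, 0], [1, 0.002, 0, 0, 0, 0, 0], [1, 0.002, 0, 0, 0, 0, 0], [1, 0.002, 0, 0, 0, 0, 0], [1, 0.002, 0, 0, 0, 0, 0]],
], force=40)

```text
time_s: 8.58
eef_pos: [0.3967, 0.2198, 0.0034]
ee_rot: [[0.001, -0.0, 1.0], [0.0, 1.0, 0.0], [-1.0, 0.0, 0.001]]
wrist_force: [-0.9, -0.4, 6.4]
gripper_width: 0.0299
```

```bash
python3 -c "
from h import *
im,c,T=wrist('w7')
print(pix(c,T,(.398,.2195,.026)))"
```

```text
8.5833 [0.3967 0.2198 0.0034] [[0.001, -0.0, 1.0], [0.0, 1.0, 0.0], [-1.0, 0.0, 0.001]] 0.029881610518888813 [-0.9 -0.4  6.4]
(np.float64(323.3943825991222), np.float64(292.88687002301515))
```

View pics/w7.png

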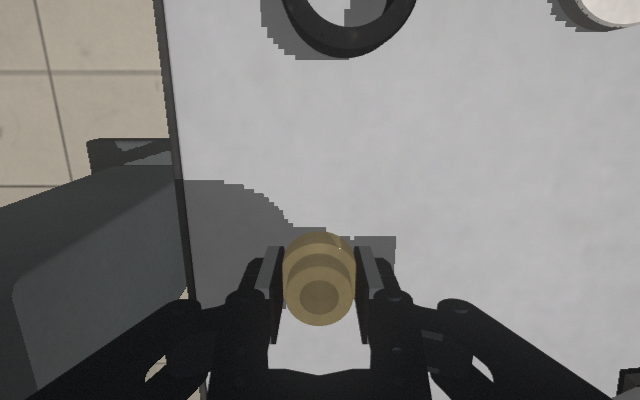

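>>> jog_arm([
  [[1, -0.02, 0, 0, 0, 0, 0], [1, -0.05, 0, 0, 0, 0, 0], [1, -0.085, 0, 0.02, 0, 0, 0], [1, -0.12, -0.01, 0.035, 0, 0, 0], [1, -0.12, -0.045, 0.042, 0, 0, 0], [1, -0.12, -0.08, 0.042, 0, 0, 0], [1, -0.12, -0.115, 0.042, 0, 0, 0], [1, -0.12, -0.15, 0.042, 0, 0, 0], [1, -0.12, -0.185, 0.042, 0, 0, 0], [1, -0.12, -0.22, 0.042, 0, 0, 0], [1, -0.12, -0.255, 0.042, 0, 0, 0], [1, -0.12, -0.29, 0.042, 0, 0, 0], [1, -0.12, -0.325, 0.048, 0, 0, 0], [1, -0.12, -0.36, 0.056, 0, 0, 0], [1, -0.12, -0.389, 0.056, 0, 0, 0], [1, -0.09, -0.389, 0.056, 0, 0, 0], [1, -0.06, -0.389, 0.056, 0, 0, 0], [1, -0.04, -0.389, 0.056, 0, 0, 0], [1, -0.04, -0.389, 0.056, 0, 0, 0], [1, -0.04, -0.389, 0.056, 0, 0, 0]],
])

```text
time_s: 10.3
eef_pos: [0.4511, -0.1688, 0.0419]
ee_rot: [[-0.003, -0.0, 1.0], [0.002, 1.0, 0.0], [-1.0, 0.002, -0.003]]
wrist_force: [0.4, 0.8, -0.3]
gripper_width: 0.0299
```

```bash
python3 -c "
from h import *
im,c,T=wrist('w8')
print(pix(c,T,(.453,-.171+.027,.009)),pix(c,T,(.453-.027,-.171,.009)),pix(c,T,(.453+.027,-.171,.009)))"
```

```text
10.3 [ 0.4511 -0.1688  0.0419] [[-0.003, -0.0, 1.0], [0.002, 1.0, 0.0], [-1.0, 0.002, -0.003]] 0.029929772381957934 [ 0.4  0.8 -0.3]
(np.float64(323.43944855683935), np.float64(191.24519166681068)) (np.float64(272.7722576431778), np.float64(239.88720309908206)) (np.float64(373.81809839994105), np.float64(239.9832734793863))
```

View pics/w8.png

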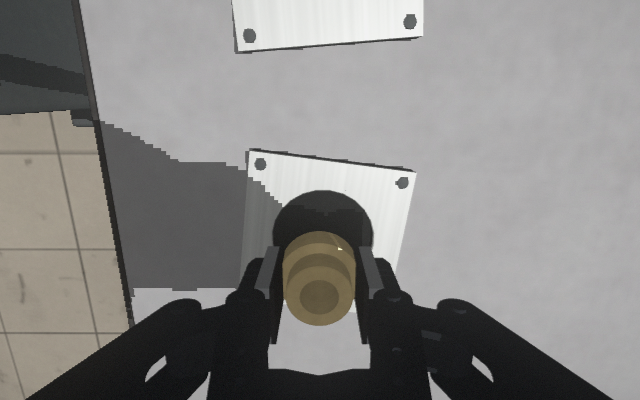

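The recess edges (top row 190, columns 273–373) match the prediction, so I lower and release.

>>> jog_arm([
  [[1, 0.01, 0, 0, 0, 0, 0], [1, 0.022, 0, 0, 0, 0, 0], [1, 0.03, 0, 0, 0, 0, 0], [1, 0.032, 0, 0, 0, 0, 0], [1, 0.032, 0, 0, 0, 0, 0], [1, 0.032, 0, 0, 0, 0, 0]],
])

```text
time_s: 10.85
eef_pos: [0.453, -0.1694, 0.0115]
ee_rot: [[0.001, -0.0, 1.0], [-0.001, 1.0, 0.0], [-1.0, -0.001, 0.001]]
wrist_force: [-0.0, 0.1, -0.3]
gripper_width: 0.03
```

>>> jog_arm([
  [[1, 0.001, 0, 0, 0, 0, 0], [1, 0.001, 0, 0, 0, 0, 0], [-0.4, 0.001, 0, 0, 0, 0, 0], [-0.4, 0.001, 0, 0, 0, 0, 0], [-0.4, 0.001, 0, 0, 0, 0, 0], [-0.4, 0.001, 0, 0, 0, 0, 0], [-0.4, 0.001, 0, 0, 0, 0, 0], [-0.4, -0.02, 0, 0, 0, 0, 0], [-0.4, -0.05, 0, 0, 0, 0, 0], [-0.4, -0.085, 0, 0, 0, 0, 0], [-0.4, -0.12, 0, 0, 0, 0, 0], [-0.4, -0.12, 0, 0, 0, 0, 0], [-0.4, -0.12, 0, 0, 0, 0, 0]],
])

```text
time_s: 11.93
eef_pos: [0.4541, -0.1701, 0.133]
ee_rot: [[0.005, -0.0, 1.0], [-0.003, 1.0, 0.0], [-1.0, -0.003, 0.005]]
wrist_force: [0.7, 0.8, 0.5]
gripper_width: 0.0599
```

```bash
python3 -c "
from h import *
im,c,T=wrist('w9')"
```

```text
11.9333 [ 0.4541 -0.1701  0.133 ] [[0.005, -0.0, 1.0], [-0.003, 1.0, 0.0], [-1.0, -0.003, 0.005]] 0.05993818147066941 [0.7 0.8 0.5]
```

View pics/w9.png

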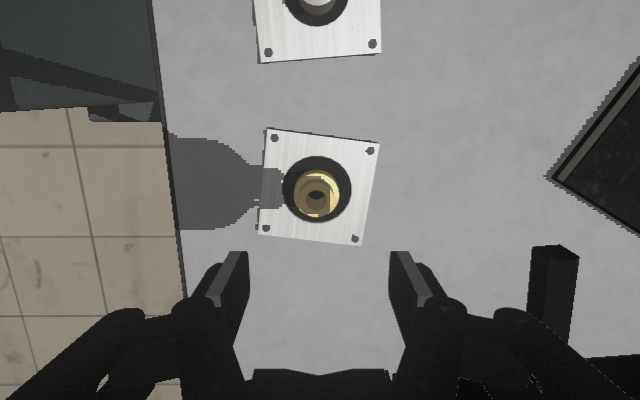

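>>> jog_arm([
  [[-0.4, 0, 0.03, -0.01, 0, 0, 0], [-0.4, 0, 0.065, -0.014, 0, 0, 0], [-0.4, 0, 0.1, -0.014, 0, 0, 0], [-0.4, 0, 0.135, -0.014, 0, 0, 0], [-0.4, 0, 0.17, -0.014, 0, 0, 0], [-0.4, 0, 0.205, -0.014, 0, 0, 0], [-0.4, 0, 0.24, -0.014, 0, 0, 0], [-0.4, 0, 0.275, -0.014, 0, 0, 0], [-0.4, 0, 0.31, -0.014, 0, 0, 0], [-0.4, 0, 0.345, -0.014, 0, 0, 0], [-0.4, 0, 0.38, -0.014, 0, 0, 0], [-0.4, 0, 0.415, -0.014, 0, 0, 0], [-1, 0, 0.45, 0, 0, 0, 0], [-1, 0, 0.48, 0.02, 0, 0, 0], [-1, 0.02, 0.507, 0.045, 0, 0, 0], [-1, 0.05, 0.507, 0.047, 0, 0, 0], [-1, 0.065, 0.507, 0.047, 0, 0, 0], [-1, 0.065, 0.507, 0.047, 0, 0, 0], [-1, 0.065, 0.507, 0.047, 0, 0, 0], [-1, 0.065, 0.507, 0.047, 0, 0, 0]],
])

```text
time_s: 13.65
eef_pos: [0.4988, 0.3373, 0.0653]
ee_rot: [[-0.001, 0.0, 1.0], [-0.001, 1.0, -0.0], [-1.0, -0.001, -0.001]]
wrist_force: [1.7, 0.5, 0.1]
gripper_width: 0.0852
```

```bash
python3 -c "
from h import *
im,c,T=wrist('w10')
print(pix(c,T,(.5014,.337,.01)))
for p in [(320,220)]:print(p,ray(c,T,*p,.01))"
```

```text
13.65 [0.4988 0.3373 0.0653] [[-0.001, 0.0, 1.0], [-0.001, 1.0, -0.0], [-1.0, -0.001, -0.001]] 0.08522705751580903 [1.7 0.5 0.1]
(np.float64(323.92739193250355), np.float64(221.58552733657643))
(320, 220) [0.49907097 0.33800033 0.01      ]
```

View pics/w10.png

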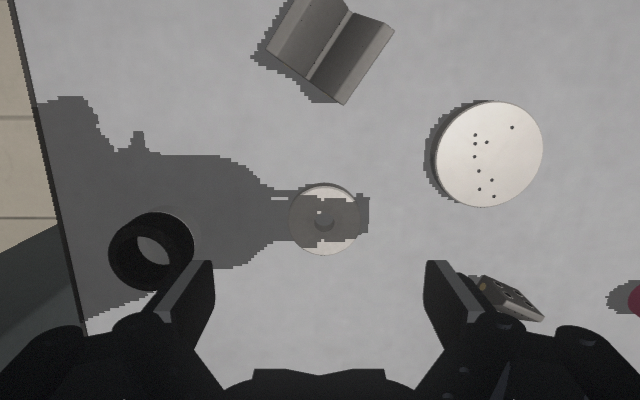

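>>> jog_arm([
  [[-0.65, 0.015, 0.001, 0.002, 0, 0, 0], [-0.65, 0.04, 0.001, 0.002, 0, 0, 0], [-0.65, 0.058, 0.001, 0.002, 0, 0, 0], [-0.65, 0.06, 0.001, 0.002, 0, 0, 0], [-0.65, 0.06, 0.001, 0.002, 0, 0, 0], [-0.65, 0.06, 0.001, 0.002, 0, 0, 0]],
])

```text
time_s: 14.2
eef_pos: [0.5022, 0.3391, 0.0073]
ee_rot: [[0.002, 0.0, 1.0], [0.001, 1.0, -0.0], [-1.0, 0.001, 0.002]]
wrist_force: [-0.0, -0.2, -0.3]
gripper_width: 0.0706
```

>>> jog_arm([
  [[-0.65, 0.0045, 0, 0, 0, 0, 0], [-0.65, 0.0045, 0, 0, 0, 0, 0], [1, 0.0045, 0, 0, 0, 0, 0], [1, 0.0045, 0, 0, 0, 0, 0], [1, 0.0045, 0, 0, 0, 0, 0], [1, 0.0045, 0, 0, 0, 0, 0], [1, 0.0045, 0, 0, 0, 0, 0], [1, 0.0045, 0, 0, 0, 0, 0], [1, 0.0045, 0, 0, 0, 0, 0]],
], force=40)

```text
time_s: 14.95
eef_pos: [0.5017, 0.3389, 0.0022]
ee_rot: [[0.001, -0.0, 1.0], [0.001, 1.0, 0.0], [-1.0, 0.001, 0.001]]
wrist_force: [-0.4, -0.1, 5.9]
gripper_width: 0.0403
```

```bash
python3 -c "
from h import *
im,c,T=wrist('w11')
print(pix(c,T,(.502,.339,.01)))"
```

```text
14.95 [0.5017 0.3389 0.0022] [[0.001, -0.0, 1.0], [0.001, 1.0, 0.0], [-1.0, 0.001, 0.001]] 0.04025941642406012 [-0.4 -0.1  5.9]
(np.float64(320.35823288371944), np.float64(273.08146465360016))
```

View pics/w11.png

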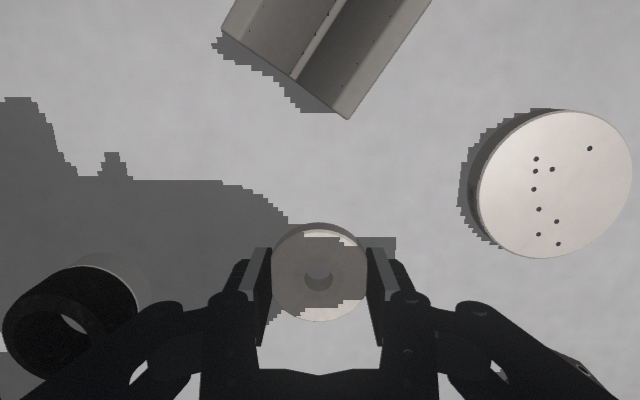

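>>> jog_arm([
  [[1, -0.02, 0, 0, 0, 0, 0], [1, -0.05, 0, 0, 0, 0, 0], [1, -0.085, 0, 0, 0, 0, 0], [1, -0.12, -0.01, -0.02, 0, 0, 0], [1, -0.12, -0.035, -0.045, 0, 0, 0], [1, -0.12, -0.065, -0.066, 0, 0, 0], [1, -0.12, -0.1, -0.066, 0, 0, 0], [1, -0.12, -0.135, -0.066, 0, 0, 0], [1, -0.12, -0.17, -0.066, 0, 0, 0], [1, -0.12, -0.205, -0.066, 0, 0, 0], [1, -0.12, -0.24, -0.066, 0, 0, 0], [1, -0.12, -0.261, -0.066, 0, 0, 0], [1, -0.09, -0.261, -0.066, 0, 0, 0], [1, -0.06, -0.261, -0.066, 0, 0, 0], [1, -0.04, -0.261, -0.066, 0, 0, 0], [1, -0.04, -0.261, -0.066, 0, 0, 0], [1, -0.04, -0.261, -0.066, 0, 0, 0], [1, -0.04, -0.261, -0.066, 0, 0, 0]],
])

```text
time_s: 16.5
eef_pos: [0.436, 0.0779, 0.042]
ee_rot: [[0.001, -0.0, 1.0], [0.0, 1.0, 0.0], [-1.0, 0.0, 0.001]]
wrist_force: [-0.2, 0.3, -1.4]
gripper_width: 0.0402
```

```bash
python3 -c "
from h import *
im,c,T=wrist('w12')
print(pix(c,T,(.436,.078+.033,.009)),pix(c,T,(.436-.033,.078,.009)),pix(c,T,(.436+.033,.078,.009)))"
```

```text
16.5 [0.436  0.0779 0.042 ] [[0.001, -0.0, 1.0], [0.0, 1.0, 0.0], [-1.0, 0.0, 0.001]] 0.040247245982635134 [-0.2  0.3 -1.4]
(np.float64(319.5622874249024), np.float64(175.1954770377887)) (np.float64(257.56733738519824), np.float64(235.69284969160515)) (np.float64(381.45519838433944), np.float64(235.65024167450426))
```

View pics/w12.png

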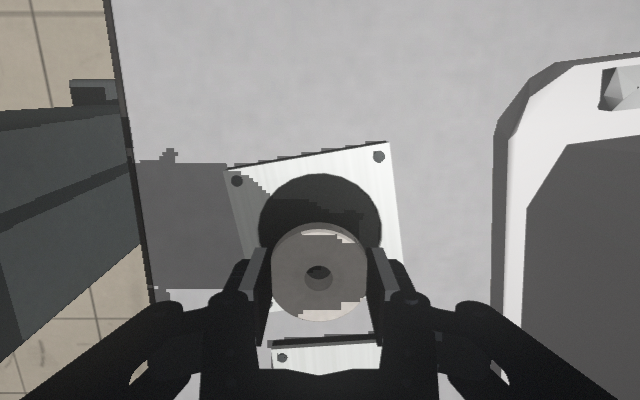

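The recess edges match (174, 258, 381), so I lower the ring.

>>> jog_arm([
  [[1, 0.01, 0, 0, 0, 0, 0], [1, 0.022, 0, 0, 0, 0, 0], [1, 0.03, 0, 0, 0, 0, 0], [1, 0.032, 0, 0, 0, 0, 0], [1, 0.032, 0, 0, 0, 0, 0], [1, 0.032, 0, 0, 0, 0, 0]],
])

```text
time_s: 17.05
eef_pos: [0.4358, 0.0778, 0.0098]
ee_rot: [[0.001, -0.0, 1.0], [0.0, 1.0, 0.0], [-1.0, 0.0, 0.001]]
wrist_force: [-0.6, -0.2, -1.2]
gripper_width: 0.0401
```

>>> jog_arm([
  [[1, 0.001, 0, 0, 0, 0, 0], [1, 0.001, 0, 0, 0, 0, 0], [-0.4, 0.001, 0, 0, 0, 0, 0], [-0.4, 0.001, 0, 0, 0, 0, 0], [-0.4, 0.001, 0, 0, 0, 0, 0], [-0.4, 0.001, 0, 0, 0, 0, 0], [-0.4, 0.001, 0, 0, 0, 0, 0], [-0.4, -0.02, 0, 0, 0, 0, 0], [-0.4, -0.05, 0, 0, 0, 0, 0], [-0.4, -0.085, 0, 0, 0, 0, 0], [-0.4, -0.12, 0, 0, 0, 0, 0], [-0.4, -0.14, 0, 0, 0, 0, 0], [-0.4, -0.14, 0, 0, 0, 0, 0], [-0.4, -0.14, 0, 0, 0, 0, 0]],
])

```text
time_s: 18.22
eef_pos: [0.4363, 0.0778, 0.1505]
ee_rot: [[0.004, -0.0, 1.0], [0.0, 1.0, 0.0], [-1.0, 0.0, 0.004]]
wrist_force: [-0.3, 0.0, -0.2]
gripper_width: 0.0595
```

```bash
python3 -c "
from h import *
im,c,T=wrist('w13')
a=eyes.grab_frame('scene')[:,:,::-1];b=eyes.grab_frame('top')[:,:,::-1]
p=cv2.resize(a[135:310,200:440],(720,525),interpolation=cv2.INTER_CUBIC)
cv2.imwrite('pics/s13.png',p);cv2.imwrite('pics/t13.png',cv2.resize(b[110:275,190:490],(800,440),interpolation=cv2.INTER_CUBIC))"
```

```text
18.2167 [0.4363 0.0778 0.1505] [[0.004, -0.0, 1.0], [0.0, 1.0, 0.0], [-1.0, 0.0, 0.004]] 0.05950120005167191 [-0.3  0.  -0.2]
```

View pics/w13.png

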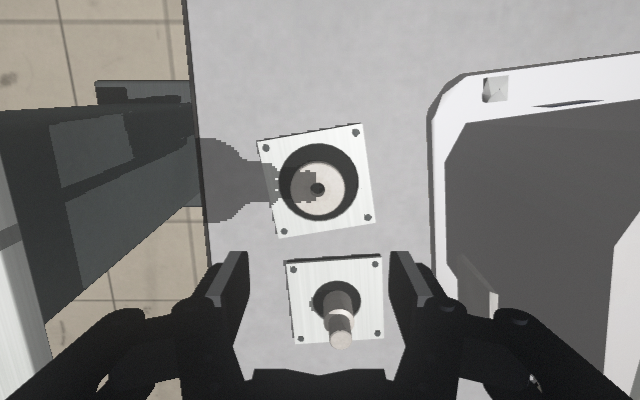

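View pics/s13.png

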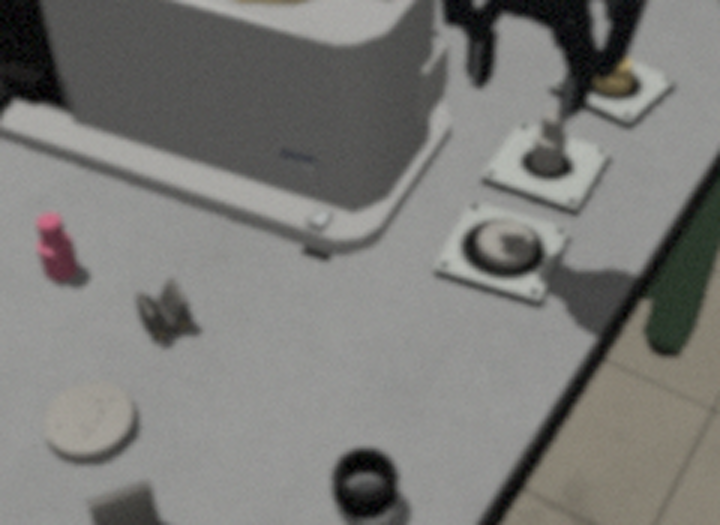

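View pics/t13.png

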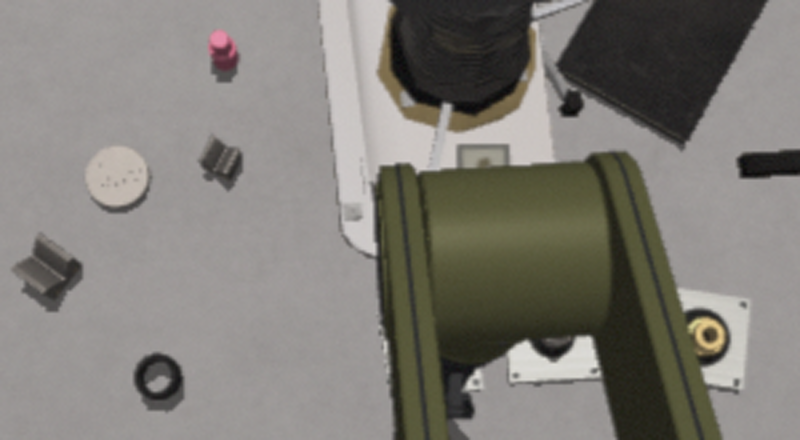

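All three pieces sit in their recesses. The ring centre at (318,188) against the recess centre at (318,182) is about 2–3 mm off. The disc, both V-blocks and the loupe look unmoved, and the gripper is clear.

```bash
python3 -c "
from h import *
print(np.round(observe()['wrist_force'],1)); print(job.close_job())"
```

```text
[-0.3 -0.7  0.4]
the job is handed in; nothing more can be done
None
```

I put the steel shaft in the narrowest nest, the brass bushing in the middle one and the steel ring in the widest, then released each one. The job was handed in at about 18 s, and it gave no verdict.

**Last checks:**
- **Pieces:** The final pictures show all three upright inside their recesses, roughly 1–3 mm off the axes against the 12 mm allowed. Whether each is down on its recess floor I judged by eye and from the arm height at release. I did not measure tilt or speed.
- **Other items:** The disc, both V-blocks, the loupe and the pink look-alike appear unmoved. I checked these by eye only.
- **Gripper:** It was clear at about 0.15 m, with no meaningful wrist force (under 1 N).

**Disagreements:**
- **Cameras:** My top-view readings put the pieces about 5 mm lower in y than the wrist and scene cameras did. I followed the wrist camera.
- **Grip width:** The gripper read 2–4 mm less than the true diameters, but no piece slipped.

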